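Hang the gilded frame on the drying fork and tug-test it

TASK

Take the little gilded frame out of its slotted block by its top rail and hang it upright on the drying stand, with the underside of the top rail lying down in both hooks of the fork. While you still grip the top rail, pull it gently down with about 10 N (never more than 20 N) for about a second to make sure it is held; then let go and leave it hanging, and do not disturb the jar, the brush or the plaster relief.

Things in the scene. Friction and masses are not known exactly. Their poses are not given: they have to be found in the camera images.
- frame_center (a point): Centre of the empty wooden picture frame with gilt inner edges (no glass, no picture), 0.2 to 0.45 kg. 140 mm wide (its y), 150 mm tall (its z), 18 mm thick (its x): top edge 75 mm above this point, foot 75 mm below. The window is 100 mm wide and 92 mm high; the underside of the top rail is 41 mm above this point. It stands upright in the slot of the block.
- frame: The same frame; origin at the middle of its foot, 75 mm below frame_center, same axes. Top rail 34 mm high, bottom rail 24 mm, side rails 20 mm wide.
- block: Fixed light-wood block 90 x 120 x 28 mm with a 24 mm wide, 18 mm deep slot along its y, in which the frame stands; origin at the middle of its underside on the bench.
- stand: Fixed drying stand with a two-pronged fork. Origin on the bench under the middle between the two hooks; x points from the fork's mouth back to the post (115 mm behind, top 215 mm high), y across, z up. Two level 8 mm round prongs point to -x, at y = -36 and +36 mm, and run back to a cross bar at x = 66 mm, no higher than the seats. The hung frame's y lies along the stand's y.
- hooks_low (a point): Point on the stand midway between the two hooks, 165 mm above the bench: the lowest setting of the seats' tops. The fork's height is set by hand and not measured: the unloaded seats lie anywhere from 1 mm below to 35 mm above this point, to be found by feel (or seen). The fork is sprung: it sinks about 1 mm for each 3 N of downward load, 15 mm at most. Axes as the stand's.
- hooks_mouth (a point): Point on the stand 20 mm in front (-x) of hooks_low, in line with the upturned front tips. Each prong's hook is a flat seat at x = -16 to +16 mm of the stand, between this front tip (8 mm round, at x = -20 mm) and an equal stub at x = +20 mm, both standing 14 mm above the seat. The frame's window goes over the prongs from in front, raised above the tips, then down.
- jar: Amber glass jar with steel lid, 52 mm across, 75 mm high, standing on the bench (bystander); origin at its underside.
- mop_brush: Wooden brush 170 mm long lying on the bench (bystander).
- relief: Small plaster relief tile 70 x 60 mm, 25 mm high, lying on the bench (bystander); origin at its underside.
Things that resemble listed ones, but are neither listed nor needed, are in the scene too. There is more than one size of the frame; the job needs the smallest. Leave any green look-alike of the block alone.

How it is judged:
On the way, in this order (a step that is already met when the one before it is completed fails the run):
1. the frame is lifted out of its block by the gripper (height (world z) of frame_center above 0.125 m and contact force between frame and block below 0.1 N and contact force between frame and the fingers above 1 N), for 0.2 s.
2. with the top rail still gripped and lying over both hooks, the frame is pulled down on the fork with 7 to 20 N for half a second (contact force between frame and stand between 7 and 20 N and contact force between frame and the fingers above 1 N and z of the grasp point in the frame of frame_center between 0.041 and 0.079 m and x of frame_center in the frame of stand between -0.012 and 0.012 m and y of frame_center in the frame of stand between -0.016 and 0.016 m), for 0.5 s.
At the end, for the whole second after the job is handed in: the frame hangs at rest on the fork, let go: its centre within 12 mm (along the prongs) and 16 mm (across) of the middle between the hooks and 114 to 164 mm above the bench, upright within 0.12 rad, square to the prongs within 0.2 rad, its weight on the stand (x of frame_center in the frame of stand between -0.012 and 0.012 m and y of frame_center in the frame of stand between -0.016 and 0.016 m and height (world z) of frame_center between 0.114 and 0.164 m and angle between frame_center's own z axis and vertical below 0.12 rad and angle between the y axis of frame and the y axis of stand, either way round below 0.2 rad and contact force between frame and stand above 1 N and contact force between frame and the fingers below 0.1 N and linear speed of frame below 0.02 m/s); the robot touches nothing.
It fails at once if the frame is pressed on the stand with more than 22 N (contact force between frame and stand above 22 N).
It fails at once if the jar is disturbed (moved over 15 mm) (distance of jar from where it was at the start of the episode above 0.015 m).
It fails at once if the brush is disturbed (moved over 15 mm) (distance of mop_brush from where it was at the start of the episode above 0.015 m).
It fails at once if the relief is disturbed (moved over 15 mm) (distance of relief from where it was at the start of the episode above 0.015 m).
It also fails if it takes over 58 s, if anything falls off the work surface, if the arm or the gripper's body presses on something with over 40 N, if the wrist force passes 120 N, or if a joint passes its speed limit or range.

ROBOT

A 6-joint arm with a two-finger parallel gripper is mounted at the origin on the work surface. World frame = base frame: x ahead of the robot, y to its left, z up, the work surface at z = 0. Lengths are in m, angles in rad, forces in N, time in s.
With the tool pointing down it reaches from about 0.375 to 0.975 m from the base axis. Payload 3.8 kg.
Tool frame: the origin (TCP) lies on the centre line of the jaws, within the pads' length; the fingertips stand 14 mm ahead of it and the grasp point (between the pads) lies 5 mm behind it; z points along the fingers, y is the direction in which the jaws open and shut (so a half turn about z gives the same grasp; the last joint's range is limited). The gripper opens to 88 mm and grips with 3 to 60 N. Pads are 18 mm wide; open, the fingers measure 123 mm over their backs; the gripper's body (75 mm by 187 mm) begins 45 mm behind the grasp point.
Start: joints at [1.29, 0.264, 1.604, -0, 1.274, -0.037], TCP at [0.163, 0.655, 0.253] pointing down, gripper open.
Joint ranges: [-2.63, 2.63], [-0.94, 2.18], [0.31, 2.57], [-1.31, 4.45], [0, 2.66], [-2.55, 2.55]. Speed limits (rad/s): [2.57, 2.57, 3.14, 3.14, 3.14, 3.14].

INTERFACE

Orientations are given as [roll, pitch, yaw] about the fixed x, y, z axes, in that order (R = Rz(yaw) Ry(pitch) Rx(roll)).
In Python, from workcell import sense, read_camera, finish_job, search_frame gives the robot as it stands. The module is installed in compiled form; this text tells all that it offers.
- The arm moves only by the tool step_arm, never from a script. Its argument "steps" is a list that holds one entry, the list of rows, each a list of 7 numbers: the turn, a rotation vector about the tool's x, y, z as a fraction of full scale, then the shift along the tool's x, y, z as a fraction of full scale, then the opening, from 0 (shut) to 1 (fully open). A call has 1 to 20 rows; each row is the pose to reach, as a shift and turn from the pose commanded when the call began, along the tool's axes at that moment, turning the shorter way round; what a row does not reach only later rows make up. Full scale, the value 1, is 0.2 m for a shift and 2 pi rad for a turn. A row lasts 1/10 s, in which the tool goes at most 50 mm and 8.59 degrees, less where a joint would pass 70% of its speed; a pose out of reach is approached as far as the arm can. A call with a number of a shift or a turn outside -1 to 1 is refused whole. A call with a gripper value outside its range is refused whole. The fingers move at their own pace and stop on an object; the grip force is fixed at half the most. Time passes only in rows, so rows that repeat a pose let the fingers close. It gives the time, the measured TCP pose, the force and the opening at its end, in the units of the state.
- sense(): the state, without advancing time (a new reading comes with each control period).
- read_camera(name): name is "side" or "top" or "wrist"; returns a dict with "img" (384x512x3 uint8, blue, green, red), "K" (3x3 intrinsics, pixels), "distortion" ([k1, k2, p1, p2, k3] as OpenCV has them; the pictures are not rectified), "R" (3x3) and "t" (3): a world point X has camera coordinates R X + t; the wrist camera has in their place "hand_eye" (4x4, takes a point from camera to tool coordinates, whose origin is the TCP and whose axes are the flange's). Camera axes: x right, y down, z forward; pixel columns grow to the right and rows downward; lengths in m; the calibration is good to about 2 mm. A picture is of the moment at which its call begins: read the wrist's pose just before it. There is no depth.
- finish_job(): hands the job in, once; it reports no verdict.
Trained networks look in a picture, given as the dict that the camera call returned (one of the last four; its "shot" number tells which), for a name from the list of things; names that differ only in an ending like _2 or _b are one class to them, and where a whole thing is asked for, a point or a joint stands for the part that bears it (a point fixed in the world has none). Each returns a list of dicts, best first, with "score" (0 to 1); they miss things now and then, are a little off and sometimes report something else, mostly with a low value. They report only what shows in the picture. A call takes as long as a camera call. They do not tell look-alikes from the thing itself.
- search_frame(thing, picture): "xyz" ([x, y, z] in m, in the coordinates of the camera as it stood for that picture, good to about 4 mm: the middle of the surface that is visible of it).
The state is a dict: "clock": time; "joints": joint angles; "joint_velocities": joint speeds; "joint_torque": joint torques, N m; "tcp_pos": TCP position; "tcp_rot": TCP orientation; "contact_force": force on the tool from outside, world axes, zero at the start; "moment": the same for the moment, N m; "finger_gap": opening from 0.0 (shut) to 1.0 (fully open).
Only numpy, scipy, OpenCV 4.12 (cv2) and the standard library are available. Lean on these libraries where they do the work, as an engineer would, in place of code of your own. Each camera call takes 0.05 s, during which the arm holds its last target.

## Working session

There is one attempt and no reset: what is moved stays moved. The work goes in short steps, Python scripts to look and compute and a tool call to move; the robot and the scene stay as the last step left them, time stands still between calls to the robot, and variables do not carry over. Pictures are saved under pics/ and viewed, and the job is handed in when it is done.

Besides the shell and the picture viewer there is one more tool, called as name([rows], argument=value, ...), one row to a line, values as JSON. step_arm: Moves the arm, as the interface text tells. Shift numbers are shares of 0.2 m and turn numbers shares of 2 pi rad, none past 1 either way. Its arguments: {"type":"object","properties":{"steps":{"type":"array"}},"required":["steps"]}

```bash
mkdir -p pics; python3 - <<'E'
from workcell import *
import cv2,numpy as np
s=sense()
for k,v in s.items(): print(k,np.round(v,4))
for n in ("side","top","wrist"):
    p=read_camera(n); cv2.imwrite(f"pics/{n}0.png",p["img"])
    print(n,p["shot"],[ (k,np.round(p[k],4).tolist()) for k in p if k not in("img","shot")])
E
```

```text
clock 0.0
joints [ 1.2901  0.2647  1.6053 -0.      1.2737 -0.0369]
joint_velocities [ 0.0006 -0.0019  0.      0.     -0.0005 -0.001 ]
joint_torque [ 1.00000e-04 -5.02118e+01 -3.56870e+01  7.31000e-02  2.93000e-02
 -2.00000e-04]
tcp_pos [0.1628 0.6544 0.2514]
tcp_rot [-3.1395e+00 -1.0000e-04  2.8977e+00]
contact_force [-0.7972 -0.3932  0.2533]
moment [-0.0488  0.0209 -0.0236]
finger_gap 1.001
side 1 [('K', [[384.286, 0.0, 253.6158], [0.0, 384.286, 190.4713], [0.0, 0.0, 1.0]]), ('distortion', [-0.1187, 0.0, 0.0, 0.0, 0.0]), ('R', [[-0.9728, -0.2312, -0.0163], [-0.156, 0.705, -0.6919], [0.1715, -0.6705, -0.7218]]), ('t', [0.578, 0.2318, 0.976])]
top 2 [('K', [[363.7358, 0.0, 255.8079], [0.0, 363.7358, 200.0687], [0.0, 0.0, 1.0]]), ('distortion', [-0.1152, 0.0, 0.0, 0.0, 0.0]), ('R', [[-0.0028, -0.9999, 0.015], [-0.9841, 0.0001, -0.1775], [0.1774, -0.0153, -0.984]]), ('t', [-0.0743, 0.5839, 0.9298])]
wrist 3 [('K', [[270.6064, 0.0, 255.5137], [0.0, 270.6064, 187.5667], [0.0, 0.0, 1.0]]), ('distortion', [-0.0508, 0.0, 0.0, 0.0, 0.0]), ('hand_eye', [[0.0004, -0.9602, -0.2794, 0.0719], [1.0, 0.0007, -0.0008, -0.0001], [0.001, -0.2794, 0.9602, -0.1324], [0.0, 0.0, 0.0, 1.0]])]
```

View pics/side0.png

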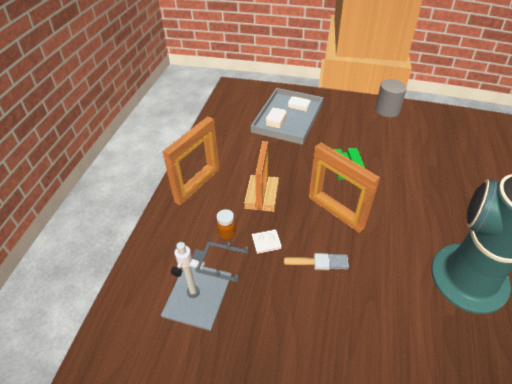

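View pics/top0.png

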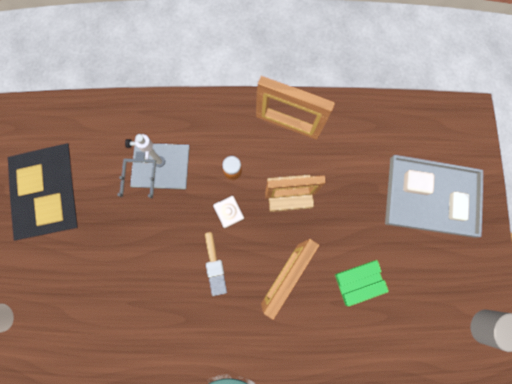

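View pics/wrist0.png

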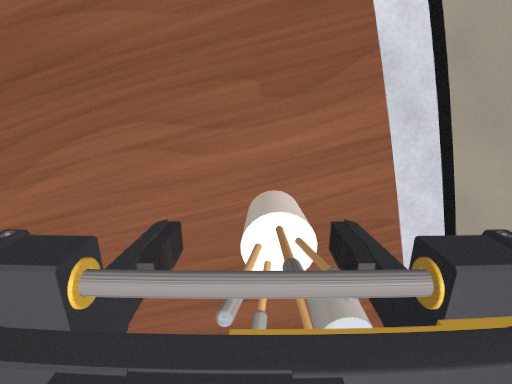

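```bash
cat > h.py <<'E'
from workcell import *
import cv2,numpy as np
from scipy.spatial.transform import Rotation as Rn
def w(p,x): return np.array(p["R"]).T@(np.array(x)-np.array(p["t"]))
def pix(p,x):
    c=np.array(p["R"])@np.array(x)+np.array(p["t"]); 
    return cv2.projectPoints(c.reshape(1,1,3),np.zeros(3),np.zeros(3),np.array(p["K"]),np.array(p["distortion"]))[0].ravel()
def ray(p,uv):
    n=cv2.undistortPoints(np.array(uv,float).reshape(1,1,2),np.array(p["K"]),np.array(p["distortion"])).ravel()
    R=np.array(p["R"]);o=-R.T@np.array(p["t"]);d=R.T@np.array([n[0],n[1],1]);return o,d/np.linalg.norm(d)
def tri(obs):
    A=np.zeros((3,3));b=np.zeros(3);L=[]
    for p,uv in obs:
        o,d=ray(p,uv);P=np.eye(3)-np.outer(d,d);A+=P;b+=P@o;L.append((o,P))
    x=np.linalg.solve(A,b);return x,[np.linalg.norm(P@(x-o)) for o,P in L]
def onz(p,uv,z):
    o,d=ray(p,uv);return o+d*(z-o[2])/d[2]
E
python3 - <<'E'
from h import *
ps={n:read_camera(n) for n in("side","top")}
for n,p in ps.items():
    for t in("frame_center","frame","block","stand","hooks_low","hooks_mouth","jar","mop_brush","relief"):
        try:
            for r in search_frame(t,p)[:4]:
                x=w(p,r["xyz"]);print(n,t,round(r["score"],2),np.round(x,3),np.round(pix(p,x)))
        except Exception as e: print(n,t,e)
import pickle;pickle.dump(ps,open("ps.pkl","wb"))
s=ps["side"]["img"][60:320,140:400];cv2.imwrite("pics/sc.png",cv2.resize(s,None,fx=3,fy=3,interpolation=3)[:,:780][:600+180])
t=ps["top"]["img"]
cv2.imwrite("pics/tc.png",cv2.resize(t[150:230,245:345],None,fx=7,fy=7,interpolation=3))
cv2.imwrite("pics/tst.png",cv2.resize(t[115:215,100:200],None,fx=6,fy=6,interpolation=3))
cv2.imwrite("pics/sst.png",cv2.resize(ps["side"]["img"][230:330,155:265],None,fx=6,fy=6,interpolation=3))
cv2.imwrite("pics/sfr.png",cv2.resize(ps["side"]["img"][135:220,220:310],None,fx=7,fy=7,interpolation=3))
E
```

```text
side frame_center 0.91 [ 0.821 -0.155  0.134] [190. 157.]
side frame_center 0.73 [ 0.374 -0.138  0.142] [344. 182.]
side frame_center 0.56 [ 0.612 -0.136  0.12 ] [258. 175.]
side frame 0.98 [ 0.373 -0.143  0.144] [345. 181.]
side frame 0.94 [ 0.82  -0.157  0.136] [191. 156.]
side frame 0.62 [ 0.603 -0.14   0.129] [261. 173.]
side block 0.78 [ 0.346 -0.399  0.025] [352. 155.]
side block 0.58 [ 0.594 -0.144  0.028] [265. 197.]
side stand 0.83 [0.683 0.21  0.007] [200. 298.]
side stand 0.19 [0.671 0.004 0.054] [226. 224.]
side hooks_low 0.82 [0.685 0.213 0.011] [198. 298.]
side hooks_mouth 0.66 [0.688 0.21  0.013] [198. 297.]
side jar 0.75 [0.677 0.003 0.056] [224. 223.]
side jar 0.71 [0.687 0.214 0.008] [197. 299.]
side mop_brush 0.89 [0.391 0.042 0.024] [325. 261.]
side mop_brush 0.39 [0.557 0.006 0.012] [266. 241.]
side relief 0.79 [0.556 0.008 0.015] [267. 241.]
top frame_center 0.92 [ 0.605 -0.169  0.145] [294. 185.]
top frame_center 0.86 [ 0.377 -0.151  0.208] [292. 280.]
top frame_center 0.85 [ 0.814 -0.168  0.176] [293. 101.]
top frame 0.82 [ 0.604 -0.171  0.137] [295. 186.]
top frame 0.71 [ 0.383 -0.147  0.206] [289. 277.]
top frame 0.67 [ 0.816 -0.166  0.176] [292. 100.]
top block 0.82 [ 0.584 -0.171  0.027] [290. 202.]
top block 0.73 [ 0.358 -0.363  0.027] [362. 284.]
top stand 0.85 [0.68  0.191 0.011] [163. 170.]
top hooks_low 0.76 [0.681 0.19  0.013] [163. 169.]
top hooks_mouth 0.73 [0.68  0.191 0.013] [163. 170.]
top jar 0.83 [ 0.667 -0.012  0.078] [232. 168.]
top mop_brush 0.86 [0.393 0.041 0.02 ] [213. 271.]
top relief 0.74 [0.553 0.001 0.017] [228. 213.]
```

View pics/tc.png

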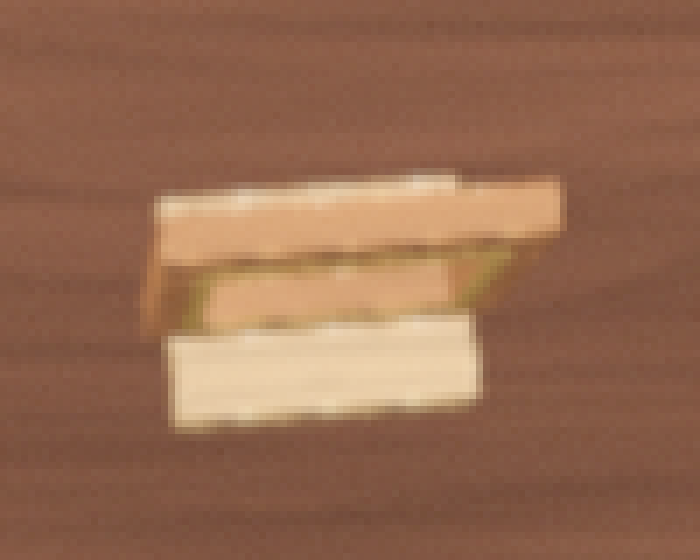

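View pics/tst.png

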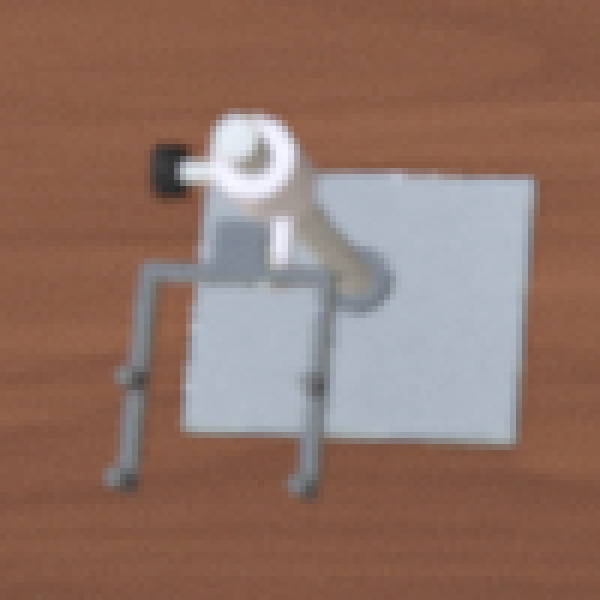

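View pics/sst.png

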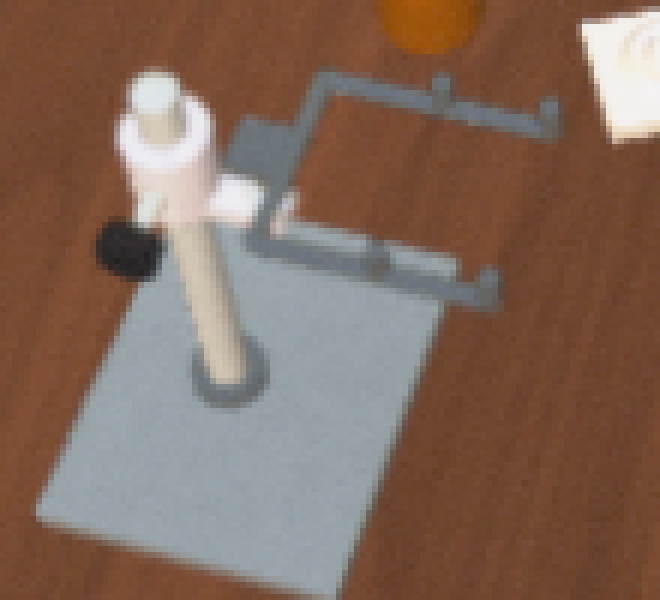

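View pics/sfr.png

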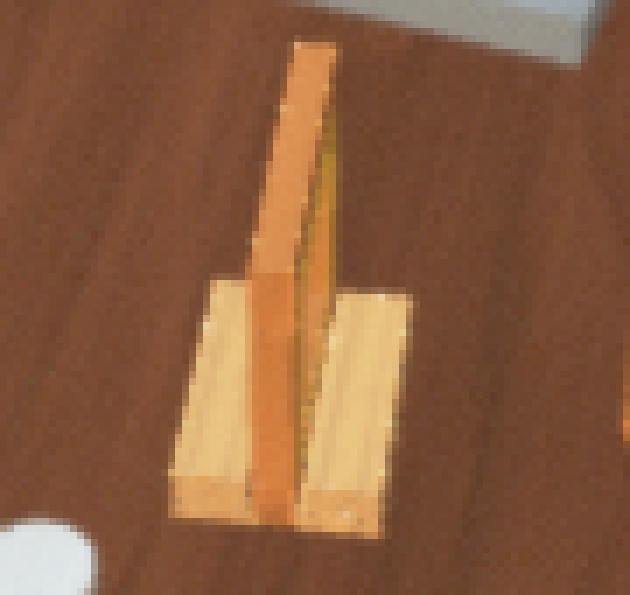

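```bash
python3 - <<'E'
from h import *
import pickle
ps=pickle.load(open("ps.pkl","rb"));T,S=ps["top"],ps["side"]
def f(c,o,s): return (np.array(c)+.5)/s-.5+np.array(o)
ft=[((157,212),(247,272)),((160,265),(297,272)),((565,180),(292,43)),((562,232),(338,45))]
X=[]
for a,b in ft:
    x,e=tri([(T,f(a,(245,150),7)),(S,f(b,(220,135),7))]);X.append(x);print("frame",x.round(4),np.round(e,4))
X=np.array(X);c=X.mean(0);d=X[0]+X[1]-X[2]-X[3];print(c.round(4),"yaw of y",np.arctan2(-d[0],d[1]),np.linalg.norm(d)/2)
st=[((122,478),(490,272)),((303,485),(549,102)),((133,377),(378,243)),((317,383),(441,78))]
Y=[]
for a,b in st:
    x,e=tri([(T,f(a,(100,115),6)),(S,f(b,(155,230),6))]);Y.append(x);print("tip",x.round(4),np.round(e,4))
Y=np.array(Y);c=Y.mean(0);d=Y[0]+Y[2]-Y[1]-Y[3];print(c.round(4),"yaw",np.arctan2(-d[0],d[1]),np.linalg.norm(d)/2); d=Y[2]+Y[3]-Y[0]-Y[1];print("yaw x",np.arctan2(d[1],d[0]),np.linalg.norm(d)/2)
E
```

```text
frame [ 0.6131 -0.1008  0.1607] [0.001 0.001]
frame [ 0.5936 -0.1015  0.164 ] [0.001 0.001]
frame [ 0.6266 -0.2446  0.1572] [0.0002 0.0002]
frame [ 0.6065 -0.2418  0.1619] [0.0005 0.0005]
[ 0.61   -0.1722  0.161 ] yaw of y 0.09296907416784343 0.14265101043303183
tip [0.5695 0.24   0.2073] [0.0001 0.0001]
tip [0.5668 0.1689 0.2079] [0.0002 0.0002]
tip [0.6091 0.238  0.2081] [0.0001 0.0001]
tip [0.6073 0.166  0.206 ] [0.0002 0.0002]
[0.5881 0.2032 0.2073] yaw -0.0311822969981528 0.07155069444552632
yaw x -0.060246090885649174 0.04009766067151564
```

```bash
cat >> h.py <<'E'
def rel(target,yaw=None,s=None):
    """row numbers for world target pos, tool pointing down with yaw"""
    s=s or sense()
    R0=Rn.from_euler("xyz",s["tcp_rot"]).as_matrix()
    d=R0.T@(np.array(target)-np.array(s["tcp_pos"]))/0.2
    r=np.zeros(3)
    if yaw is not None:
        r=Rn.from_matrix(R0.T@Rn.from_euler("xyz",[np.pi,0,yaw]).as_matrix()).as_rotvec()/(2*np.pi)
    return np.round(np.r_[r,d],4)
E
python3 -c "
from h import *
print(rel([.2,.5,.32],1.664))"
```

```text
[-0.      0.      0.1964 -0.3669 -0.7074 -0.3365]
```

step_arm([
  [[0, 0, 0.1964, -0.367, -0.707, -0.37, 1], [0, 0, 0.1964, -0.367, -0.707, -0.37, 1], [0, 0, 0.1964, -0.367, -0.707, -0.37, 1], [0, 0, 0.1964, -0.367, -0.707, -0.37, 1], [0, 0, 0.1964, -0.367, -0.707, -0.37, 1], [0, 0, 0.1964, -0.367, -0.707, -0.37, 1], [0, 0, 0.1964, -0.367, -0.707, -0.37, 1], [0, 0, 0.1964, -0.367, -0.707, -0.37, 1], [0, 0, 0.1964, -0.367, -0.707, -0.37, 1], [0, 0, 0.1964, -0.367, -0.707, -0.37, 1], [0, 0, 0.1964, -0.367, -0.707, -0.37, 1]],
])

```text
clock: 2.25
tcp_pos: [0.2, 0.5001, 0.3268]
tcp_rot: [3.142, -0.0, 1.665]
contact_force: [0.0, -0.5, -0.1]
finger_gap: 0.997
```

```bash
python3 -c "
from h import *
print(sense()['joints']);print(rel([.39,.3,.325],1.664))"
```

```text
[ 1.14402249e+00 -3.38773361e-02  1.79854494e+00  2.82559184e-05
  1.37677964e+00  1.05001238e+00]
[ 0.0000e+00 -0.0000e+00  1.0000e-04 -1.0851e+00  8.5170e-01  8.8000e-03]
```

step_arm([
  [[0, 0, 0, -0.884, 0.432, 0, 1], [0, 0, 0, -0.884, 0.432, 0, 1], [0, 0, 0, -0.884, 0.432, 0, 1], [0, 0, 0, -0.884, 0.432, 0, 1]],
])

```text
clock: 2.65
tcp_pos: [0.303, 0.3305, 0.3268]
tcp_rot: [3.141, -0.0, 1.666]
contact_force: [1.0, 1.0, 0.3]
finger_gap: 0.997
```

step_arm([
  [[0, 0, 0, -0.884, 0.432, 0, 1], [0, 0, 0, -0.884, 0.432, 0, 1], [0, 0, 0, -0.884, 0.432, 0, 1], [0, 0, 0, -0.884, 0.432, 0, 1]],
])

```text
clock: 3.05
tcp_pos: [0.4056, 0.1621, 0.3271]
tcp_rot: [3.14, -0.0, 1.665]
contact_force: [0.7, 0.8, -0.3]
finger_gap: 0.998
```

step_arm([
  [[0, 0, 0, -0.884, 0.432, 0, 1], [0, 0, 0, -0.884, 0.432, 0, 1], [0, 0, 0, -0.884, 0.432, 0, 1], [0, 0, 0, -0.884, 0.432, 0, 1]],
])

```text
clock: 3.45
tcp_pos: [0.5082, -0.0062, 0.327]
tcp_rot: [3.141, 0.0, 1.664]
contact_force: [1.0, 0.7, 0.6]
finger_gap: 1.005
```

step_arm([
  [[0, 0, 0, -0.884, 0.432, 0, 1], [0, 0, 0, -0.884, 0.432, 0, 1], [0, 0, 0, -0.884, 0.432, 0, 1], [0, 0, 0, -0.884, 0.432, 0, 1], [0, 0, 0, -0.884, 0.432, 0, 1]],
])

```text
clock: 3.95
tcp_pos: [0.6116, -0.1768, 0.3251]
tcp_rot: [-3.141, 0.001, 1.66]
contact_force: [0.4, 0.3, 0.0]
finger_gap: 1.002
```

```bash
cat >> h.py <<'E'
def wristcam():
    s=sense();p=read_camera("wrist")
    M=np.eye(4);M[:3,:3]=Rn.from_euler("xyz",s["tcp_rot"]).as_matrix();M[:3,3]=s["tcp_pos"]
    C=np.linalg.inv(M@np.array(p["hand_eye"]));p["R"]=C[:3,:3];p["t"]=C[:3,3];return p
E
python3 - <<'E'
from h import *
p=wristcam();cv2.imwrite("pics/w1.png",p["img"])
import pickle;pickle.dump(p,open("w1.pkl","wb"))
for r in search_frame("frame",p)[:3]: x=w(p,r["xyz"]);print(r["score"],x,pix(p,x))
yh=np.array([-np.sin(.093),np.cos(.093),0]);c=np.array([.61,-.172,.161])
print([pix(p,c+yh*a).round(1) for a in(-.07,0,.07)])
E
```

```text
0.94 [ 0.82558017 -0.15636361  0.17149956] [448.2376552  176.37225774]
0.89 [ 0.39924077 -0.15944028  0.17402964] [ 60.47382167 144.96860106]
0.78 [ 0.61435978 -0.16933925  0.15630873] [258.77203222 167.57644254]
[array([255. , 227.7]), array([254.7, 170.4]), array([254.5, 105.5])]
```

View pics/w1.png

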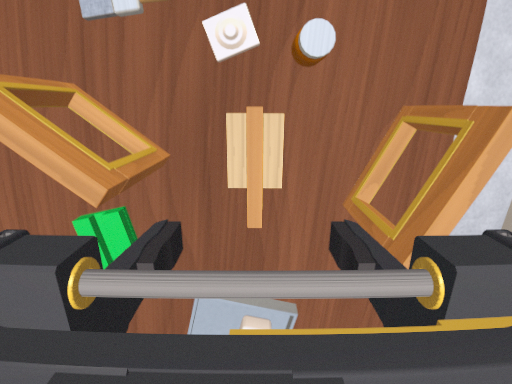

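step_arm([
  [[0, 0, 0.0005, 0.024, -0.006, 0.2, 1], [0, 0, 0.0005, 0.024, -0.006, 0.4, 1], [0, 0, 0.0005, 0.024, -0.006, 0.6, 1], [0, 0, 0.0005, 0.024, -0.006, 0.7, 1], [0, 0, 0.0005, 0.024, -0.006, 0.8, 1], [0, 0, 0.0005, 0.024, -0.006, 0.9, 1], [0, 0, 0.0005, 0.024, -0.006, 0.9, 1], [0, 0, 0.0005, 0.024, -0.006, 0.9, 1]],
])

```text
clock: 4.85
tcp_pos: [0.6078, -0.1661, 0.1472]
tcp_rot: [-3.141, -0.0, 1.662]
contact_force: [1.1, -0.1, 0.6]
finger_gap: 0.997
```

```bash
python3 - <<'E'
from h import *
p=wristcam();cv2.imwrite("pics/w2.png",p["img"])
p=read_camera("side");cv2.imwrite("pics/s2.png",cv2.resize(p["img"][100:250,180:380],None,fx=4,fy=4))
print(sense())
E
```

```text
{'clock': 4.95, 'joints': array([-3.06969557e-01,  2.63071647e-01,  1.80498074e+00,  1.29745197e-04,
        1.07093977e+00, -3.97765870e-01]), 'joint_velocities': array([-0.00713956, -0.00170967, -0.0085907 , -0.00184326, -0.0037012 ,
        0.00088476]), 'joint_torque': array([ 8.79847188e-02, -4.64250827e+01, -3.20358574e+01,  6.22985931e-02,
        8.15850031e-02, -8.21037866e-04]), 'tcp_pos': array([ 0.60899576, -0.16688512,  0.14859539]), 'tcp_rot': array([3.13915101e+00, 9.02197510e-04, 1.66152950e+00]), 'contact_force': array([ 0.21151505, -0.31490296,  0.06825014]), 'moment': array([-0.08416048,  0.05195238,  0.07890624]), 'finger_gap': 0.9954569938171185}
```

View pics/w2.png

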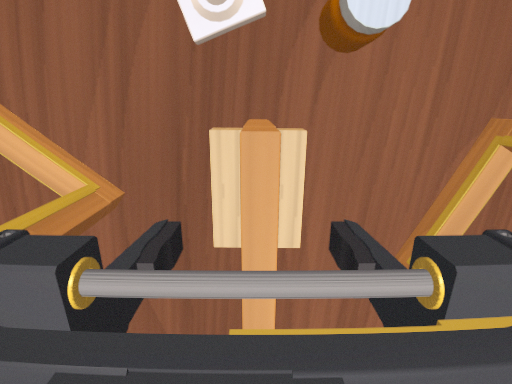

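View pics/s2.png

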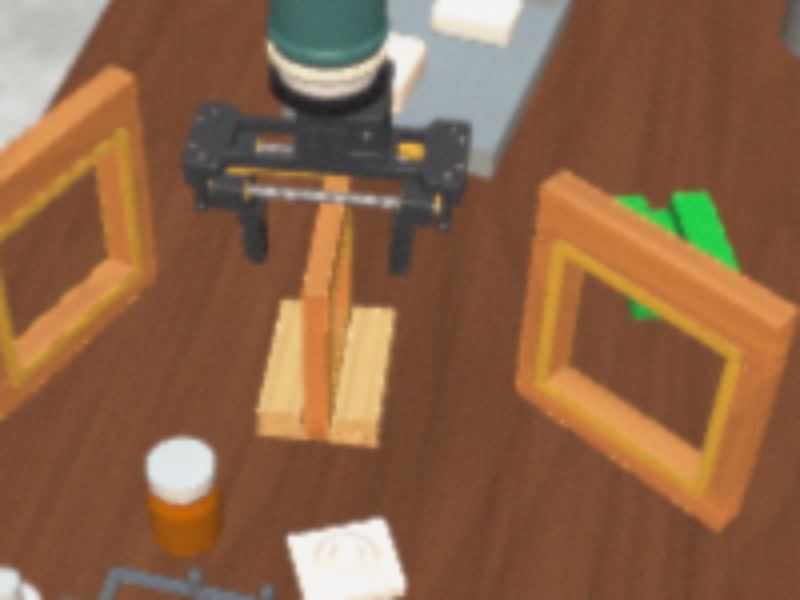

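step_arm([
  [[0, 0, 0, -0.025, 0.005, 0.01, 1], [0, 0, 0, -0.025, 0.005, 0.01, 0.6], [0, 0, 0, -0.025, 0.005, 0.01, 0.3], [0, 0, 0, -0.025, 0.005, 0.01, 0], [0, 0, 0, -0.025, 0.005, 0.01, 0], [0, 0, 0, -0.025, 0.005, 0.01, 0], [0, 0, 0, -0.025, 0.005, 0.01, 0], [0, 0, 0, -0.025, 0.005, 0.01, 0], [0, 0, 0, -0.025, 0.005, 0.01, 0], [0, 0, 0, -0.025, 0.005, 0.01, 0]],
])

```text
clock: 5.95
tcp_pos: [0.6096, -0.1721, 0.1447]
tcp_rot: [3.142, 0.0, 1.661]
contact_force: [0.8, -0.5, 0.1]
finger_gap: 0.21
```

```bash
python3 -c "
from h import *
print(sense())"
```

```text
{'clock': 5.95, 'joints': array([-3.14534024e-01,  2.71869211e-01,  1.80164899e+00,  1.89361894e-05,
        1.06802861e+00, -4.04429157e-01]), 'joint_velocities': array([-0.0007191 ,  0.00038783, -0.00074387,  0.00777988, -0.02183138,
        0.00279947]), 'joint_torque': array([ 3.07058406e-03, -4.75854635e+01, -3.26908815e+01,  4.86197497e-02,
        6.24483917e-02,  1.07392774e-03]), 'tcp_pos': array([ 0.60962729, -0.17214223,  0.14469159]), 'tcp_rot': array([3.14154398e+00, 2.78538508e-06, 1.66068234e+00]), 'contact_force': array([ 0.80099678, -0.45764787,  0.10465123]), 'moment': array([-0.03356196, -0.21341365, -0.03534431]), 'finger_gap': 0.2104468096710393}
```

step_arm([
  [[0, 0, 0, 0, 0, -0.02, 0], [0, 0, 0, 0, 0, -0.06, 0], [0, 0, 0, 0, 0, -0.12, 0], [0, 0, 0, 0, 0, -0.18, 0], [0, 0, 0, 0, 0, -0.25, 0], [0, 0, 0, 0, 0, -0.32, 0], [0, 0, 0, 0, 0, -0.4, 0], [0, 0, 0, 0, 0, -0.46, 0], [0, 0, 0, 0, 0, -0.5, 0], [0, 0, 0, 0, 0, -0.5, 0], [0, 0, 0, 0, 0, -0.5, 0], [0, 0, 0, 0, 0, -0.5, 0]],
])

```text
clock: 7.15
tcp_pos: [0.609, -0.172, 0.2435]
tcp_rot: [-3.14, -0.001, 1.661]
contact_force: [-0.2, -0.6, -4.5]
finger_gap: 0.204
```

```bash
python3 - <<'E'
from h import *
s=sense();print(s["contact_force"],s["moment"],s["finger_gap"],s["tcp_pos"])
p=read_camera("side");cv2.imwrite("pics/s3.png",cv2.resize(p["img"][80:250,180:380],None,fx=3.5,fy=3.5))
E
```

```text
[-0.15875463 -0.57321764 -4.47679494] [-0.02150018  0.03452021  0.01536157] 0.2042431463423066 [ 0.60897795 -0.17198893  0.24354493]
```

View pics/s3.png

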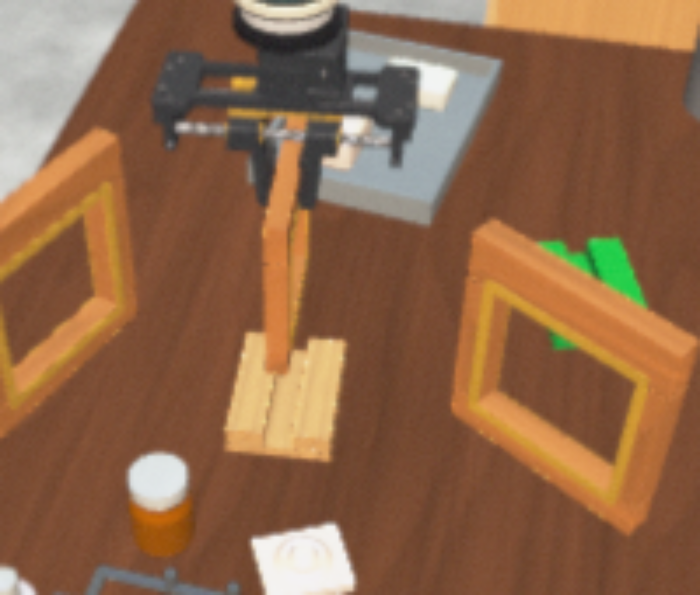

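step_arm([
  [[0, 0, 0, 0.06, -0.012, 0, 0], [0, 0, 0, 0.18, -0.035, -0.02, 0], [0, 0, 0, 0.32, -0.062, -0.025, 0], [0, 0, 0, 0.46, -0.09, -0.025, 0], [0, 0, 0, 0.6, -0.117, -0.025, 0], [0, 0, 0, 0.74, -0.144, -0.025, 0], [0, 0, 0, 0.86, -0.168, -0.025, 0], [0, 0, 0, 0.958, -0.187, -0.025, 0]],
])

```text
clock: 8.0
tcp_pos: [0.5538, 0.0174, 0.2493]
tcp_rot: [-3.141, -0.001, 1.662]
contact_force: [-0.5, 0.4, -4.0]
finger_gap: 0.203
```

step_arm([
  [[0, 0, 0.003, 0.1, -0.02, -0.025, 0], [0, 0, 0.006, 0.23, -0.045, -0.025, 0], [0, 0, 0.009, 0.37, -0.072, -0.025, 0], [0, 0, 0.012, 0.51, -0.1, -0.025, 0], [0, 0, 0.015, 0.65, -0.127, -0.025, 0], [0, 0, 0.018, 0.78, -0.152, -0.025, 0], [0, 0, 0.0215, 0.88, -0.172, -0.025, 0], [0, 0, 0.0215, 0.958, -0.187, -0.025, 0], [0, 0, 0.0215, 0.958, -0.187, -0.025, 0], [0, 0, 0.0215, 0.958, -0.187, -0.025, 0], [0, 0, 0.0215, 0.958, -0.187, -0.025, 0]],
])

```text
clock: 9.1
tcp_pos: [0.5008, 0.2022, 0.2546]
tcp_rot: [-3.142, 0.001, 1.525]
contact_force: [0.4, -0.2, -4.4]
finger_gap: 0.202
```

```bash
python3 - <<'E'
from h import *
import pickle
s=sense();print(s["contact_force"],s["moment"],s["finger_gap"],s["tcp_pos"],s["tcp_rot"])
ps={n:read_camera(n) for n in("side","top")};ps["wrist"]=wristcam()
pickle.dump(ps,open("ps4.pkl","wb"))
p=ps["side"];cv2.imwrite("pics/s4.png",cv2.resize(p["img"][160:310,150:350],None,fx=4,fy=4,interpolation=3))
cv2.imwrite("pics/t4.png",cv2.resize(ps["top"]["img"][110:260,70:270],None,fx=4,fy=4,interpolation=3))
cv2.imwrite("pics/w4.png",ps["wrist"]["img"])
E
```

```text
[ 0.42764831 -0.23077457 -4.39943414] [-0.10574042  0.1052389  -0.02897785] 0.20177383625130596 [0.50080687 0.20217104 0.25461666] [-3.14159175e+00  5.46943858e-04  1.52535616e+00]
```

View pics/s4.png

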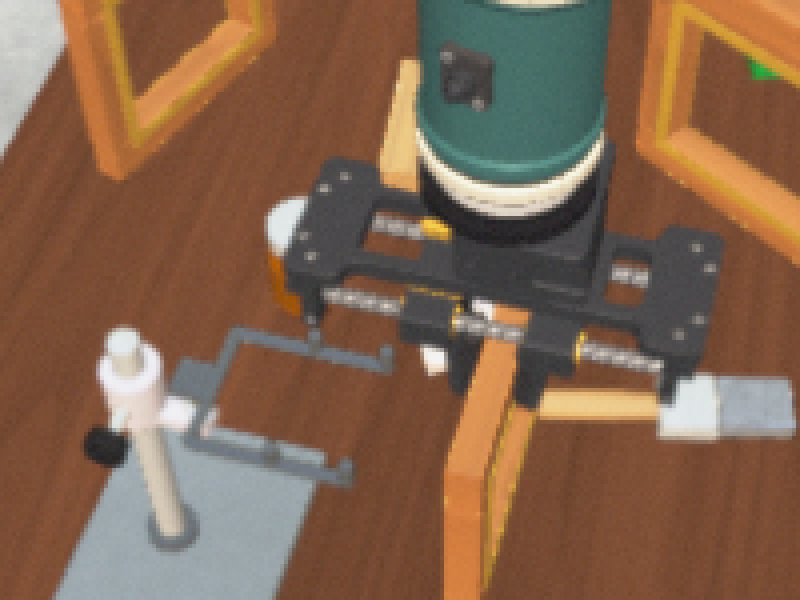

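View pics/t4.png

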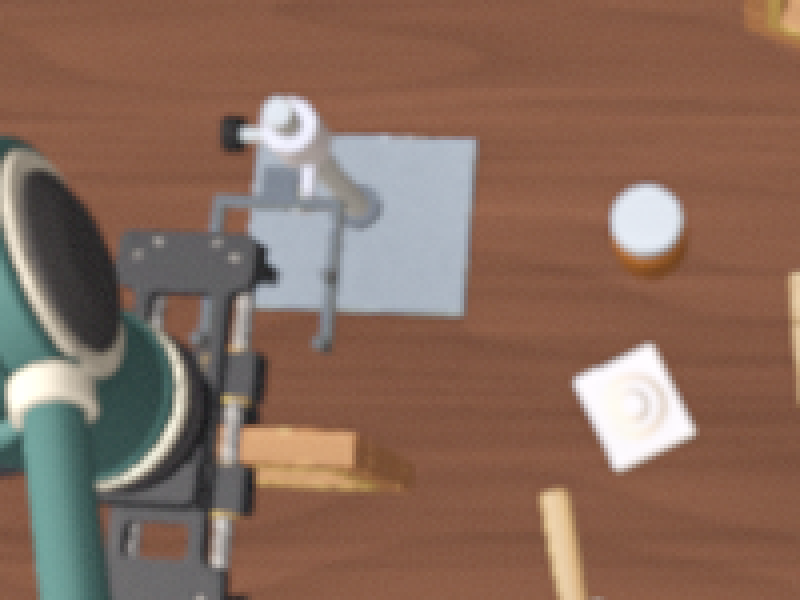

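View pics/w4.png

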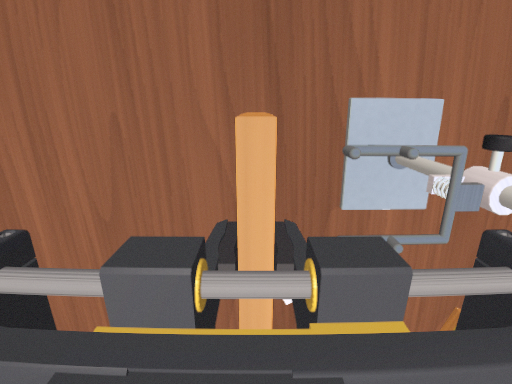

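```bash
python3 - <<'E'
from h import *
import pickle
ps=pickle.load(open("ps4.pkl","rb"));W,S,T=ps["wrist"],ps["side"],ps["top"]
tcp=np.array([.5008,.2022,.2525]);yw=1.5255
xt=np.array([np.cos(yw),np.sin(yw),0])
for a in(.065,.07,.075):
  print(a,pix(W,tcp+xt*a+[0,0,.016]),pix(S,tcp+xt*a+[0,0,.016]))
f=lambda c,o,s:(np.array(c)+.5)/s-.5+np.array(o)
pts={"tipL":dict(W=(351,152),S=f((347,462),(150,160),4)),"stubL":dict(W=(408,152),S=f((272,445),(150,160),4)),
 "tipR":dict(S=f((387,350),(150,160),4),T=f((321,340),(70,110),4)),"stubR":dict(W=(392,243),S=f((315,333),(150,160),4),T=f((328,272),(70,110),4))}
for k,d in pts.items():
  x,e=tri([(ps[{"W":"wrist","S":"side","T":"top"}[c]],uv) for c,uv in d.items()]);print(k,x.round(4),np.round(e,4))
i=W["img"];cv2.imwrite("pics/w4c.png",cv2.resize(i[90:270,220:480],None,fx=3,fy=3,interpolation=3))
E
```

```text
0.065 [254.64937886 125.13674633] [265.73200785 276.75035667]
0.07 [254.63362776 113.12608813] [265.02126587 279.07814743]
0.075 [254.61771545 100.86368612] [264.30399    281.42604336]
tipL [0.5669 0.2435 0.2116] [0.0013 0.0013]
stubL [0.6071 0.2411 0.2083] [0.0014 0.0014]
tipR [0.5674 0.1696 0.2073] [0.0012 0.0012]
stubR [0.6072 0.1682 0.2034] [0.0035 0.0028 0.0023]
```

View pics/w4c.png

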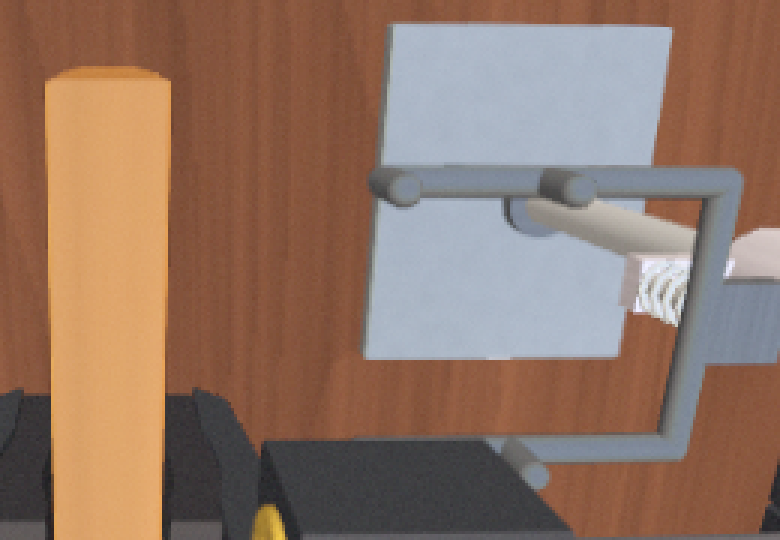

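```bash
python3 - <<'E'
from h import *
import pickle
ps=pickle.load(open("ps4.pkl","rb"));W,S,T=ps["wrist"],ps["side"],ps["top"]
f=lambda c,o,s:(np.array(c)+.5)/s-.5+np.array(o)
pts={"tipL":dict(W=(354.8,152.5),S=f((347,460),(150,160),4)),"stubL":dict(W=(412,152.5),S=f((272,442),(150,160),4)),
 "stubR":dict(W=(399,248.2),S=f((315,331),(150,160),4),T=f((328,272),(70,110),4))}
for k,d in pts.items():
  x,e=tri([(ps[{"W":"wrist","S":"side","T":"top"}[c]],uv) for c,uv in d.items()]);print(k,x.round(4),np.round(e,4))
for z in(.2,.207,.214): print(z,onz(W,(354.8,152.5),z),onz(W,(412,152.5),z),onz(W,(399,248.2),z))
E
```

```text
tipL [0.5673 0.244  0.2151] [0.0004 0.0004]
stubL [0.6067 0.2417 0.213 ] [0.0009 0.0009]
stubR [0.6076 0.1677 0.2077] [0.0012 0.0015 0.0009]
0.2 [0.57233108 0.24155354 0.2       ] [0.61340258 0.2399468  0.2       ] [0.61210412 0.16451409 0.2       ]
0.207 [0.56979528 0.24276669 0.207     ] [0.60932983 0.24122008 0.207     ] [0.60807997 0.16861014 0.207     ]
0.214 [0.56725948 0.24397985 0.214     ] [0.60525709 0.24249336 0.214     ] [0.60405581 0.1727062  0.214     ]
```

step_arm([
  [[0, 0, 0, 0.003, 0.04, 0, 0], [0, 0, 0, 0.007, 0.1, 0, 0], [0, 0, 0, 0.01, 0.17, 0, 0], [0, 0, 0, 0.017, 0.24, 0, 0], [0, 0, 0, 0.02, 0.31, 0, 0], [0, 0, 0, 0.025, 0.37, 0, 0], [0, 0, 0, 0.029, 0.41, 0, 0], [0, 0, 0, 0.029, 0.435, 0, 0], [0, 0, 0, 0.029, 0.435, 0, 0], [0, 0, 0, 0.029, 0.435, 0, 0], [0, 0, 0, 0.029, 0.435, 0, 0]],
])

```text
clock: 10.35
tcp_pos: [0.5874, 0.2046, 0.2547]
tcp_rot: [-3.141, 0.0, 1.526]
contact_force: [0.1, 0.2, -3.5]
finger_gap: 0.201
```

```bash
python3 - <<'E'
from h import *
import pickle
s=sense();print(s["contact_force"],s["moment"],s["finger_gap"],s["tcp_pos"],s["tcp_rot"])
ps={n:read_camera(n) for n in("side","top")};ps["wrist"]=wristcam()
pickle.dump(ps,open("ps5.pkl","wb"))
p=ps["side"];cv2.imwrite("pics/s5.png",cv2.resize(p["img"][190:310,150:310],None,fx=5,fy=5,interpolation=3))
cv2.imwrite("pics/w5.png",cv2.resize(ps["wrist"]["img"][90:270,180:440],None,fx=3,fy=3,interpolation=3))
E
```

```text
[ 0.11726282  0.23712908 -3.50599516] [-0.11132811  0.00857517  0.02021053] 0.2009752224005236 [0.58741477 0.20462683 0.25473297] [-3.14127261e+00  6.54651391e-05  1.52571270e+00]
```

View pics/s5.png

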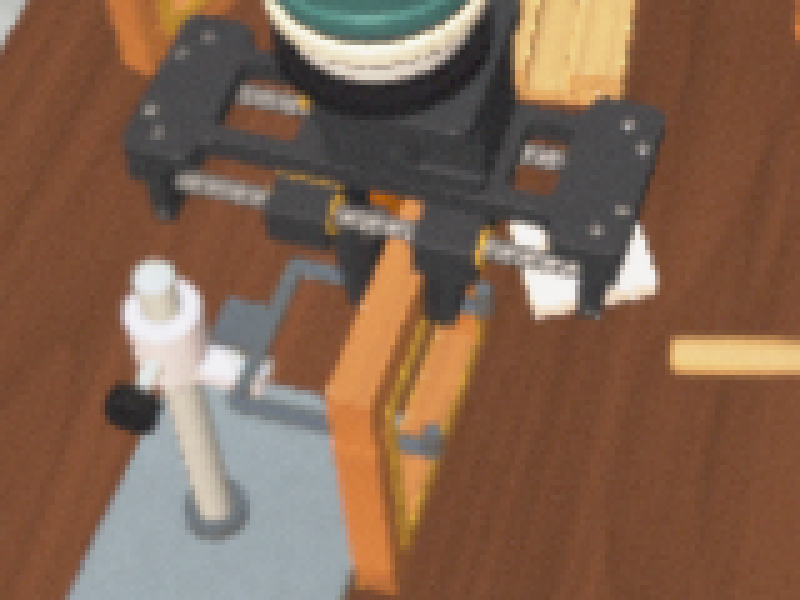

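View pics/w5.png

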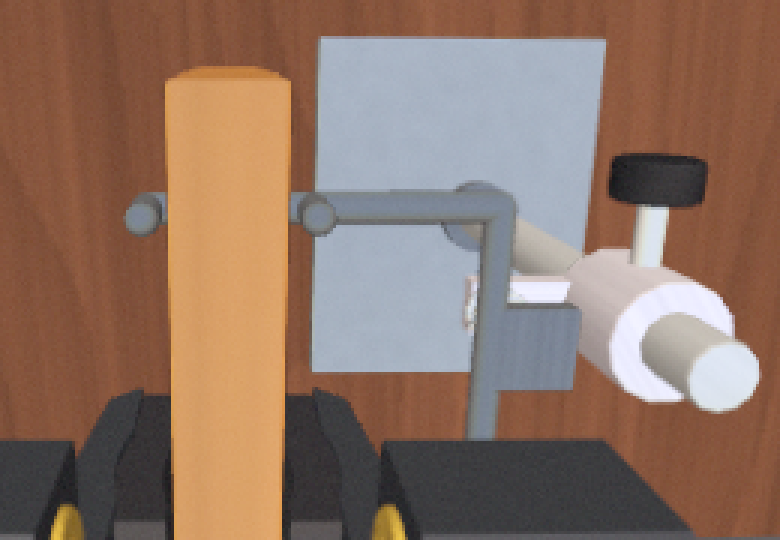

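```bash
python3 - <<'E'
from h import *
import pickle
ps=pickle.load(open("ps5.pkl","rb"));W=ps["wrist"]
f=lambda c:(np.array(c)+.5)/3-.5+np.array((180,90))
for z in(.205,.208,.211): 
  a,b=onz(W,f((143,217)),z),onz(W,f((319,217)),z);print(z,a,b,np.linalg.norm(a-b), "centre",(a+b)/2-.036*np.array([.045,.999,0]))
print("frame end",onz(W,f((229,80)),.2525+.016)-.07*np.array([.045,.999,0]))
E
```

```text
0.205 [0.56995473 0.24234686 0.205     ] [0.61001674 0.24057127 0.205     ] 0.04010134204815647 centre [0.58836574 0.20549506 0.205     ]
0.208 [0.57030099 0.24291086 0.208     ] [0.60970351 0.2411645  0.208     ] 0.03944120905732659 centre [0.58838225 0.20607368 0.208     ]
0.211 [0.57064724 0.24347486 0.211     ] [0.60939029 0.24175773 0.211     ] 0.038781076066496604 centre [0.58839876 0.2066523  0.211     ]
frame end [0.58776022 0.20351833 0.2685    ]
```

step_arm([
  [[0, 0, 0, 0.005, 0, 0.02, 0], [0, 0, 0, 0.005, 0, 0.04, 0], [0, 0, 0, 0.005, 0, 0.07, 0], [0, 0, 0, 0.005, 0, 0.1, 0], [0, 0, 0, 0.005, 0, 0.12, 0], [0, 0, 0, 0.005, 0, 0.13, 0], [0, 0, 0, 0.005, 0, 0.14, 0], [0, 0, 0, 0.005, 0, 0.14, 0], [0, 0, 0, 0.005, 0, 0.14, 0]],
])

```text
clock: 11.4
tcp_pos: [0.5881, 0.2057, 0.2269]
tcp_rot: [3.141, -0.0, 1.525]
contact_force: [0.1, 0.2, -3.7]
finger_gap: 0.204
```

step_arm([
  [[0, 0, 0, 0, 0, 0.01, 0], [0, 0, 0, 0, 0, 0.02, 0], [0, 0, 0, 0, 0, 0.03, 0], [0, 0, 0, 0, 0, 0.03, 0], [0, 0, 0, 0, 0, 0.03, 0]],
])

```text
clock: 11.9
tcp_pos: [0.5879, 0.2056, 0.2205]
tcp_rot: [-3.141, 0.0, 1.526]
contact_force: [-0.6, 0.8, -4.5]
finger_gap: 0.201
```

```bash
python3 - <<'E'
from h import *
s=sense();print(s["contact_force"],s["moment"],s["finger_gap"],s["tcp_pos"],s["tcp_rot"])
p=wristcam();cv2.imwrite("pics/w6.png",cv2.resize(p["img"][90:270,180:440],None,fx=3,fy=3,interpolation=3))
p=read_camera("side");cv2.imwrite("pics/s6.png",cv2.resize(p["img"][190:310,150:310],None,fx=5,fy=5,interpolation=3))
E
```

```text
[-0.56766322  0.79237464 -4.50357546] [-0.03632411  0.04784451 -0.0331175 ] 0.20058056771113678 [0.5878655  0.20556785 0.22054418] [-3.14132492e+00  1.18209127e-04  1.52551725e+00]
```

View pics/w6.png

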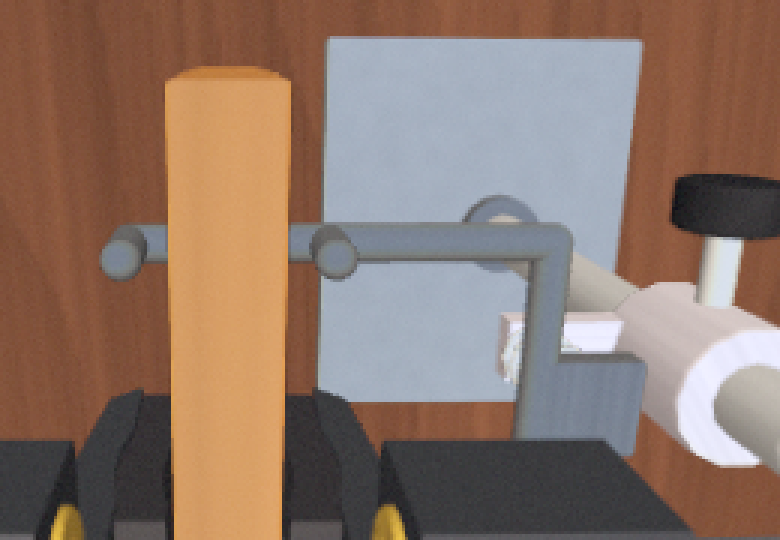

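View pics/s6.png

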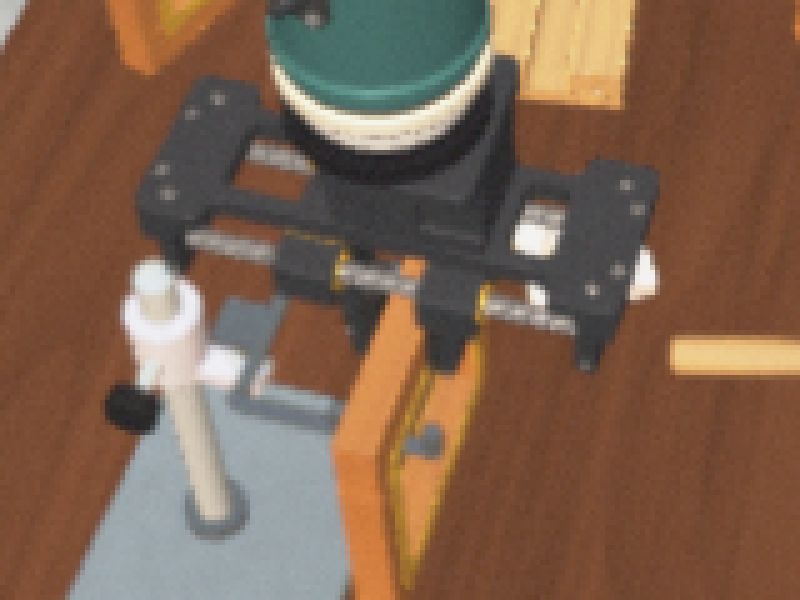

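step_arm([
  [[0, 0, 0, 0, 0, 0.005, 0], [0, 0, 0, 0, 0, 0.01, 0], [0, 0, 0, 0, 0, 0.015, 0], [0, 0, 0, 0, 0, 0.02, 0], [0, 0, 0, 0, 0, 0.02, 0]],
])

```text
clock: 12.5
tcp_pos: [0.5878, 0.2056, 0.2164]
tcp_rot: [-3.141, 0.0, 1.526]
contact_force: [-0.5, 0.0, -5.0]
finger_gap: 0.2
```

step_arm([
  [[0, 0, 0, 0, 0, 0.005, 0], [0, 0, 0, 0, 0, 0.01, 0], [0, 0, 0, 0, 0, 0.01, 0]],
])

```text
clock: 12.8
tcp_pos: [0.588, 0.2056, 0.2146]
tcp_rot: [-3.142, 0.0, 1.526]
contact_force: [0.3, 1.3, -3.2]
finger_gap: 0.201
```

step_arm([
  [[0, 0, 0, 0, 0, 0.005, 0], [0, 0, 0, 0, 0, 0.01, 0], [0, 0, 0, 0, 0, 0.01, 0]],
])

```text
clock: 13.1
tcp_pos: [0.5881, 0.2056, 0.2133]
tcp_rot: [3.141, -0.0, 1.526]
contact_force: [-1.5, -0.3, -0.7]
finger_gap: 0.202
```

step_arm([
  [[0, 0, 0, 0, 0, 0.005, 0], [0, 0, 0, 0, 0, 0.005, 0], [0, 0, 0, 0, 0, 0.005, 0]],
])

```text
clock: 13.4
tcp_pos: [0.5881, 0.2056, 0.2124]
tcp_rot: [3.141, -0.0, 1.526]
contact_force: [-1.9, -1.1, 2.9]
finger_gap: 0.199
```

step_arm([
  [[0, 0, 0, 0, 0, 0.005, 0], [0, 0, 0, 0, 0, 0.005, 0], [0, 0, 0, 0, 0, 0.005, 0]],
])

```text
clock: 13.7
tcp_pos: [0.5881, 0.2057, 0.2115]
tcp_rot: [3.141, -0.0, 1.526]
contact_force: [-3.1, -1.4, 5.2]
finger_gap: 0.202
```

step_arm([
  [[0, 0, 0, 0, 0, 0.003, 0], [0, 0, 0, 0, 0, 0.003, 0], [0, 0, 0, 0, 0, 0.003, 0], [0, 0, 0, 0, 0, 0.003, 0], [0, 0, 0, 0, 0, 0.003, 0], [0, 0, 0, 0, 0, 0.003, 0], [0, 0, 0, 0, 0, 0.003, 0], [0, 0, 0, 0, 0, 0.003, 0], [0, 0, 0, 0, 0, 0.003, 0], [0, 0, 0, 0, 0, 0.003, 0], [0, 0, 0, 0, 0, 0.003, 0], [0, 0, 0, 0, 0, 0.003, 0]],
])

```text
clock: 14.9
tcp_pos: [0.5881, 0.2057, 0.2111]
tcp_rot: [3.141, -0.0, 1.526]
contact_force: [-3.9, -0.9, 6.0]
finger_gap: 0.203
```

```bash
python3 - <<'E'
from h import *
s=sense();print(s["contact_force"],s["moment"],s["finger_gap"],s["tcp_pos"],s["tcp_rot"])
p=wristcam();cv2.imwrite("pics/w7.png",cv2.resize(p["img"][90:270,180:440],None,fx=3,fy=3,interpolation=3))
p=read_camera("side");cv2.imwrite("pics/s7.png",cv2.resize(p["img"][190:310,150:310],None,fx=5,fy=5,interpolation=3))
print(sense()["contact_force"])
E
```

```text
[-3.89450649 -0.85457466  5.97042226] [-0.24974302  0.73345059 -0.01816304] 0.20279566168959487 [0.58811435 0.20567383 0.21114643] [ 3.14092042e+00 -2.16720831e-04  1.52557679e+00]
[-3.51883352 -0.80418669  6.71677893]
```

View pics/w7.png

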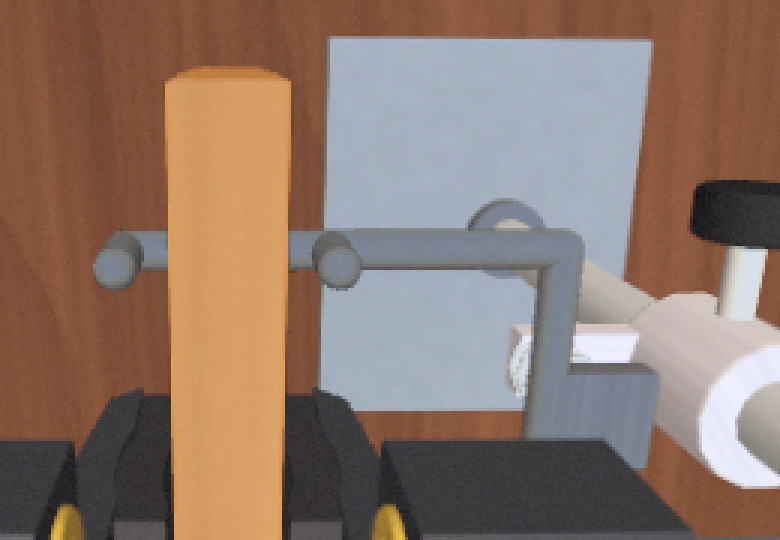

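View pics/s7.png

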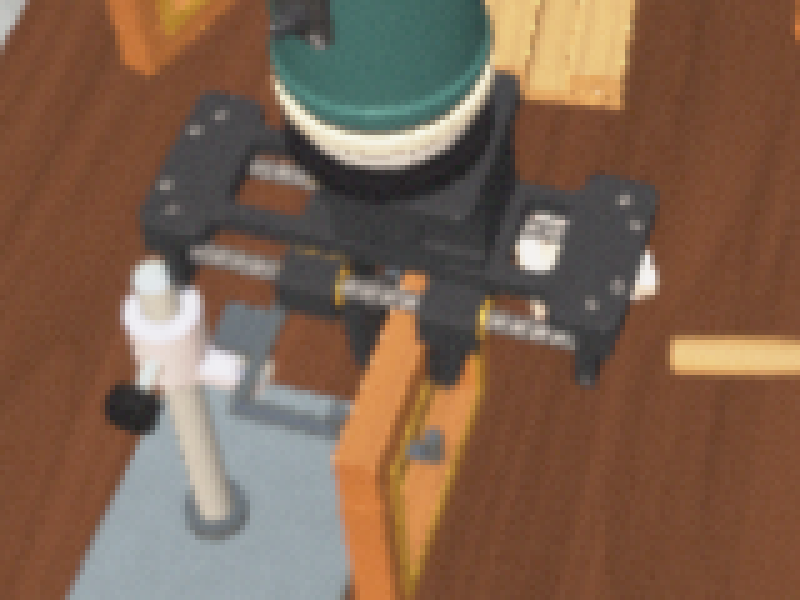

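step_arm([
  [[0, 0, 0, 0, 0, -0.005, 0], [0, 0, 0, 0, 0, -0.01, 0], [0, 0, 0, 0, 0, -0.01, 0], [0, 0, 0, 0, 0, -0.01, 0]],
])

```text
clock: 15.4
tcp_pos: [0.5881, 0.2057, 0.2121]
tcp_rot: [3.141, -0.0, 1.526]
contact_force: [-2.7, -0.8, 3.7]
finger_gap: 0.201
```

step_arm([
  [[0, 0, 0, 0, 0, -0.005, 0], [0, 0, 0, 0, 0, -0.007, 0], [0, 0, 0, 0, 0, -0.007, 0], [0, 0, 0, 0, 0, -0.007, 0]],
])

```text
clock: 15.8
tcp_pos: [0.588, 0.2057, 0.2132]
tcp_rot: [-3.142, -0.0, 1.526]
contact_force: [-0.9, -0.8, 0.3]
finger_gap: 0.201
```

Stand load now ≈ the frame's weight; releasing halfway.

step_arm([
  [[0, 0, 0, 0, 0, 0, 0.25], [0, 0, 0, 0, 0, 0, 0.3], [0, 0, 0, 0, 0, 0, 0.4], [0, 0, 0, 0, 0, 0, 0.5], [0, 0, 0, 0, 0, 0, 0.5], [0, 0, 0, 0, 0, 0, 0.5], [0, 0, 0, 0, 0, 0, 0.5]],
])

```text
clock: 16.5
tcp_pos: [0.588, 0.2056, 0.2135]
tcp_rot: [3.142, -0.0, 1.526]
contact_force: [0.2, 0.0, 0.0]
finger_gap: 0.503
```

```bash
python3 - <<'E'
from h import *
s=sense();print(s["contact_force"],s["moment"],s["finger_gap"],s["tcp_pos"],s["tcp_rot"])
p=wristcam();cv2.imwrite("pics/w8.png",cv2.resize(p["img"][90:270,180:440],None,fx=3,fy=3,interpolation=3))
E
```

```text
[0.15313563 0.00476414 0.00618181] [-0.08036981  0.08210162 -0.05690681] 0.502541431248305 [0.58796385 0.20563513 0.2135423 ] [ 3.14151156e+00 -2.41524046e-05  1.52556734e+00]
```

View pics/w8.png

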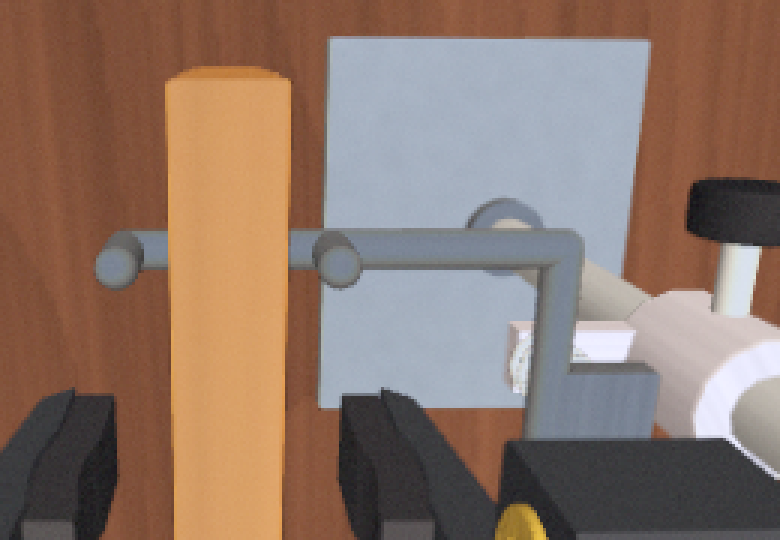

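The frame hangs between the tip (crop 118,267) and stub (338,267), with both fingers clear. I'm retreating straight up.

step_arm([
  [[0, 0, 0, 0, 0, -0.03, 0.5], [0, 0, 0, 0, 0, -0.08, 0.5], [0, 0, 0, 0, 0, -0.16, 0.5], [0, 0, 0, 0, 0, -0.26, 0.5], [0, 0, 0, 0, 0, -0.4, 0.5], [0, 0, 0, 0, 0, -0.55, 0.5], [0, 0, 0, 0, 0, -0.65, 0.5], [0, 0, 0, 0, 0, -0.7, 0.5], [0, 0, 0, 0, 0, -0.7, 0.5], [0, 0, 0, 0, 0, -0.7, 0.5], [0, 0, 0, 0, 0, -0.7, 0.5]],
])

```text
clock: 17.65
tcp_pos: [0.5873, 0.2054, 0.3518]
tcp_rot: [-3.139, 0.001, 1.525]
contact_force: [-0.1, 0.1, 0.1]
finger_gap: 0.501
```

```bash
python3 - <<'E'
from h import *
s=sense();print(s["contact_force"],s["finger_gap"],s["tcp_pos"])
p=wristcam();cv2.imwrite("pics/w9.png",p["img"])
for r in search_frame("frame",p)[:3]: x=w(p,r["xyz"]);print("w",r["score"],x,pix(p,x))
p=read_camera("side");cv2.imwrite("pics/s9.png",cv2.resize(p["img"][140:330,110:310],None,fx=3.1,fy=3.1,interpolation=3))
for t in("frame","jar","mop_brush","relief"):
  for r in search_frame(t,p)[:3]: x=w(p,r["xyz"]);print("s",t,round(r["score"],2),x.round(3))
E
```

```text
[-0.10143379  0.14804083  0.14713072] 0.5008774123981097 [0.58725825 0.20537328 0.35176616]
w 0.6 [0.59280548 0.20899005 0.22660517] [261.30553626 180.35233787]
w 0.45 [ 0.4243811  -0.16818169  0.00683129] [189.75370933 323.58273668]
s frame 0.95 [ 0.375 -0.141  0.141]
s frame 0.92 [ 0.839 -0.112  0.189]
s frame 0.67 [0.582 0.216 0.2  ]
s jar 0.64 [0.67  0.007 0.054]
s mop_brush 0.79 [0.394 0.043 0.022]
s relief 0.72 [0.556 0.005 0.015]
s relief 0.19 [0.675 0.007 0.053]
```

View pics/w9.png

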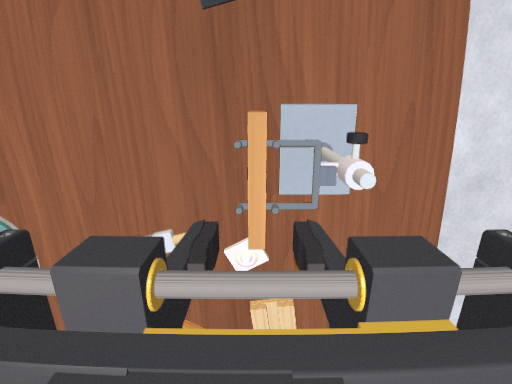

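View pics/s9.png

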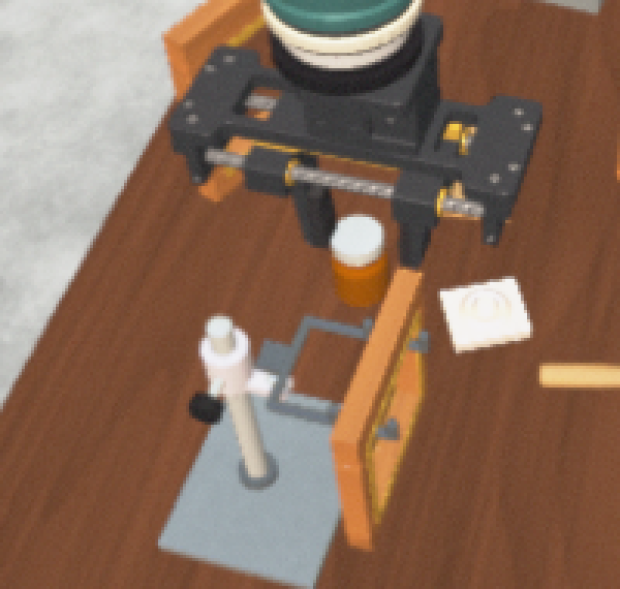

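```bash
python3 -c "
from h import *
print(finish_job())"
```

```text
the job is handed in; nothing more can be done
None
```

I lifted the small frame out of the light-wood block by its top rail, hung it over both hooks, pulled it down, let go and backed off. I handed the job in at about 18 s; no verdict is reported.

**Measured positions:** I found the rail's top at z ≈ 0.161 and the tips of the fork's hooks at about 0.208. Feeling for contact put the seats at about 0.194 to 0.196, which agrees with the hook tips.

**Pull:** The gripped pull was about 10 to 11 N on the fork. That is roughly 6 N at the wrist plus about 4.4 N of frame weight. I held it for a little over a second.

**Last checks:**
- **Frame:** The wrist picture shows the rail centred between the tips and stubs of both prongs, square and upright. The frame's top is at about 0.227, which puts its centre at about 0.15 m.
- **Robot:** The force reading is about zero, so the gripper is clear of everything.
- **Bystanders:** The trained network puts the brush and the relief within about 5 mm of where they started. The jar reads about 8 mm off, within the network's spread; I never went near it.

**Odd readings:**
- While pulling, there was a sideways force of about 3 to 4 N along the prongs. It faded to about 1 N when I eased the load, and was gone on release.
- Estimates of the hook tips' height spread from 0.203 to 0.215 between camera pairs.

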